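# Close up the loaded small-animal travel box

### The arm

A 6-joint arm with a two-finger parallel gripper is mounted at the origin on the work surface. World frame = base frame: x ahead of the robot, y to its left, z up, the work surface at z = 0. Lengths are in mm, angles in rad, forces in N, time in s.
With the tool pointing down it reaches from about 250 to 775 mm from the base axis. Payload 4 kg.
Tool frame: the origin (TCP) lies at the very end of the fingers, on their centre line; the grasp point (between the pads) lies 19 mm behind it (bot.grip_point_offset is the distance from the TCP to the grasp point, in mm); z points along the fingers, x is the direction in which the jaws open and shut, and the axes are right-handed (so a half turn about z gives the same grasp; the last joint's range is limited). The gripper opens to 94 mm and grips with 3 to 60 N. Pads are 16 mm wide; open, the fingers measure 119 mm over their backs; the gripper's body (75 mm by 177 mm) begins 78 mm behind the grasp point.
Start: joints at [-1.443, 0.087, 1.371, -0, 1.684, -0.103], TCP at [125.812, -535.436, 205.506] pointing down, gripper open.
Joint ranges: [-3.1, 3.1], [-0.76, 2.03], [0.27, 2.55], [-1.08, 4.22], [0.17, 2.65], [-2.57, 2.57]. Speed limits (rad/s): [2.79, 2.79, 3.14, 3.14, 3.14, 3.14].

### API

Orientations are given as a unit quaternion [w, x, y, z].
In Python, from bench import bot gives the robot as it stands.
- The arm moves only by the tool carry_out, never from a script. Its argument "steps" is one flat list of numbers, 5 for each row, row after row: the finger opening in cm, from 0 to 9.4, then the shift along the tool's x, y, z in cm, then the turn about the tool's z in units of 6 degrees (1.0 is 6 degrees). A call has 1 to 10 rows; each row shifts and turns the pose as measured when the row begins, along the tool's axes as they then stand; what a row does not reach is not made up. A row lasts 1/10 s, in which the tool goes at most 50 mm and 8.59 degrees, less where a joint would pass 70% of its speed; a pose out of reach is approached as far as the arm can. A call is refused whole if a number of a shift passes 5 or a number of a turn 1, either way. A call with a gripper value outside its range is refused whole. The fingers move at their own pace and stop on an object; "newtons" is the grip in N (left out, the last holds). Time passes only in rows, so rows that do not move let the fingers close. It gives the time, the measured TCP pose, the force and the opening at its end, in the units of the state.
- bot.get_obs(): the state, without advancing time (a new reading comes with each control period).
- bot.grab_frame(name): name is "scene" or "side" or "wrist"; returns a dict with "color" (400x640x3 uint8, red, green, blue), "camera_matrix" (3x3 intrinsics, pixels), "dist_coeffs" ([k1, k2, p1, p2, k3] as OpenCV has them; the pictures are not rectified), "R" (3x3) and "t" (3): a world point X has camera coordinates R X + t; the wrist camera has in their place "hand_eye" (4x4, takes a point from camera to tool coordinates, whose origin is the TCP and whose axes are the tool frame's). Camera axes: x right, y down, z forward; pixel columns grow to the right and rows downward; lengths in mm; the calibration is good to about 2 mm. A picture is of the moment at which its call begins: read the wrist's pose just before it. There is no depth.
- bot.sign_off(): hands the job in, once; it reports no verdict.
Trained networks look in the newest picture that a camera, given by its name, has taken for a name from the list of things; names that differ only in an ending like _2 or _b are one class to them, and where a whole thing is asked for, a point or a joint stands for the part that bears it (a point fixed in the world has none). Each returns a list of dicts, best first, with "p" (0 to 1); they miss things now and then, are a little off and sometimes report something else, mostly with a low value. They report only what shows in the picture. A call takes as long as a camera call.
- bot.look_for(label, camera): "pixel" ([column, row] in pixels, amid what is visible of it).
- bot.regions_of(label, camera): "pixels" (400x640 bool, what is visible of it) and "pixel" ([column, row] in pixels, amid what is visible of it).
The state is a dict: "time": time; "joints": joint angles; "dq": joint speeds; "joint_efforts": joint torques, N m; "position": TCP position; "ee_rot": TCP orientation; "wrist_force": force on the tool from outside, world axes, zero at the start; "moment": the same for the moment, N m; "finger_gap": opening from 0.0 (shut) to 1.0 (fully open).
Only numpy, scipy, OpenCV 4.12 (cv2) and the standard library are available. Lean on these libraries where they do the work, as an engineer would, in place of code of your own. Each camera call takes 0.05 s, during which the arm holds its last target. There are 200 camera calls.

### The job

The small-animal travel box has been loaded and is ready to go: push its floor tray fully home, and put on the lid that fits it, seated squarely with its lip down inside the rim. Set the lid down rather than dropping it, and leave the smaller lid where it lies.

Things in the scene. Friction and masses are not known exactly. Their poses are not given: they have to be found in the camera images.
- travel_box: beige plastic box, open on top, fixed to the bench: 150 (x) x 200 (y) x 100 mm high, walls 6 mm, opening 138 x 188 mm, rim 100 mm above the bench. In it, below the rim, a steel dish and a wooden shelter. Origin: centre of its underside, on the bench; z up; the front, with the floor tray, is its -x side, roughly facing the robot.
- tray (a joint): how far the floor tray stands out of the box's front (towards box -x), m: 0 is home, at a firm stop; starts 0.03 to 0.055. Slides with about 3 N and stays where left. Its pull is a black round bar along box y, 90 mm long, 10 mm thick, at box y = 0, 36 mm above the bench; its axis is at box x = -123 mm minus the joint value, 40 mm in front of the tray's face.
- big_lid: lid of the travel box, the larger of two like beige lids, right way up: plate 168 (x) x 218 (y) mm with vent slots, 0.15-0.31 kg. Origin: centre of the lip's underside; z up. Lip z 0-10 mm, 114 x 164 mm (12 mm play each side in the box); plate z 10-16 mm; handle bar at the middle, along y, 90 long, 14 wide, z 44-58 mm, open below. Origin 90 mm above the bench when seated.
- small_lid: the other lid, for a feed tub, to be left alone: same shape but its plate is 104 (x) x 140 (y) mm; same handle. Origin: centre of its lip's underside; z up.

How it is judged (in metres and radians):
At the end, for the whole second after the job is handed in: Tray home within 7 mm; larger lid at rest on the travel box, its origin within 18 mm of the box's axis, square to it within 11 degrees (either way round), level within 3 degrees, lip inside the opening and plate on the rim (origin 84 to 94 mm above the box's underside) (value of joint tray below 0.007 m and horizontal distance between big_lid and travel_box below 0.018 m and angle between the x axis of big_lid and the x axis of travel_box, either way round below 0.19 rad and z of big_lid in the frame of travel_box between 0.084 and 0.094 m and angle between big_lid's own z axis and vertical below 0.05 rad and linear speed of big_lid below 0.02 m/s); the robot touches nothing.
It fails at once if the larger lid is dropped or thrown: it falls freely faster than 0.7 m/s (a drop of about 25 mm) (linear speed of big_lid above 0.7 m/s and contact force between the fingers and big_lid below 0.1 N).
It fails at once if the smaller lid is moved more than 30 mm (distance of small_lid from where it was at the start of the episode above 0.03 m).
It also fails if it takes over 54 s, if anything falls off the work surface, if the arm or the gripper's body presses on something with over 40 N, if the wrist force passes 120 N, or if a joint passes its speed limit or range.

## Working session

There is one attempt and no reset: what is moved stays moved. The work goes in short steps, Python scripts to look and compute and a tool call to move; the robot and the scene stay as the last step left them, time stands still between calls to the robot, and variables do not carry over. Pictures are saved under pics/ and viewed, about 8 in all and at most 12, crops included, and the job is handed in when it is done.

Besides the shell and the picture viewer there is one more tool, called after "Request:" as name(argument=value, ...), one argument or row to a line, values as JSON. carry_out: Moves the arm, as the interface text tells. Its arguments: {"type":"object","properties":{"steps":{"type":"array","items":{"type":"number"}},"newtons":{"type":"number"}},"required":["steps"]}

```bash
ls; mkdir -p pics; cat > h.py <<'E'
import numpy as np,cv2
from bench import bot
from scipy.spatial.transform import Rotation as Ro
def RT(q): return Ro.from_quat([q[1],q[2],q[3],q[0]]).as_matrix()
def ray(f,px,obs=None):
    p=cv2.undistortPoints(np.array([[px]],float),np.array(f["camera_matrix"],float),np.array(f["dist_coeffs"],float))[0,0]
    d=np.array([p[0],p[1],1.])
    if "R" in f:
        R=np.array(f["R"]);t=np.array(f["t"]);return -R.T@t,R.T@d
    H=np.array(f["hand_eye"]);W=RT(obs["ee_rot"]);P=np.array(obs["position"])
    return W@H[:3,3]+P, W@H[:3,:3]@d
def at(f,px,z,obs=None):
    o,d=ray(f,px,obs);return o+d*(z-o[2])/d[2]
def proj(f,X,obs=None):
    X=np.array(X,float).reshape(-1,3)
    if "R" in f: R=np.array(f["R"]);t=np.array(f["t"]).ravel()
    else:
        H=np.array(f["hand_eye"]);W=RT(obs["ee_rot"]);P=np.array(obs["position"])
        Rc=W@H[:3,:3];R=Rc.T;t=-Rc.T@(W@H[:3,3]+P)
    return cv2.projectPoints(X,cv2.Rodrigues(R)[0],t,np.array(f["camera_matrix"],float),np.array(f["dist_coeffs"],float))[0][:,0]
def save(n,im): cv2.imwrite("pics/"+n,cv2.cvtColor(im,cv2.COLOR_RGB2BGR))
E
python3 - <<'E'
from h import *
o=bot.get_obs();print(o)
for c in("scene","side"):
    f=bot.grab_frame(c);save(c+"0.png",f["color"])
    for l in("travel_box","tray","big_lid","small_lid"):
        for r in bot.regions_of(l,c)[:3]:
            m=r["pixels"].astype(np.uint8);x=cv2.boundingRect(m)
            print(c,l,round(r["p"],2),np.round(r["pixel"]),x,int(m.sum()),np.round(at(f,r["pixel"],{"travel_box":60,"tray":36}.get(l,16))))
E
```

```text
pics
{'time': 0.0, 'joints': array([-1.44308620e+00,  8.79559562e-02,  1.37221201e+00,  1.39349063e-05,
        1.68359375e+00, -1.03097855e-01]), 'dq': array([-0.00059816, -0.00161613, -0.00035059, -0.00065332, -0.00040202,
       -0.00028182]), 'joint_efforts': array([-5.73189914e-05, -3.40184712e+01, -3.02421606e+01,  7.17403321e-02,
        3.30432155e-02, -1.83126931e-04]), 'position': array([ 125.75337312, -534.88267668,  204.32508361]), 'ee_rot': array([-7.62338822e-04,  7.83825307e-01, -6.20980444e-01, -7.71421655e-04]), 'wrist_force': array([-0.26103131, -0.14870858, -0.53523651]), 'moment': array([-0.04418002,  0.01210042,  0.01723382]), 'finger_gap': 0.9994755923217122}
scene travel_box 0.95 [405. 212.] (365, 168, 79, 81) 4479 [655. 225.  60.]
scene tray 0.87 [408. 179.] (385, 168, 50, 19) 340 [509. 258.  36.]
scene big_lid 0.55 [255. 220.] (220, 192, 74, 55) 3130 [ 659. -222.   16.]
scene small_lid 0.94 [476. 194.] (451, 179, 51, 28) 1067 [553. 474.  16.]
side travel_box 0.88 [259. 232.] (208, 189, 100, 85) 5860 [604. 253.  60.]
side tray 0.78 [278. 249.] (243, 230, 66, 43) 1818 [537. 257.  36.]
side big_lid 0.75 [347. 177.] (312, 159, 67, 37) 1529 [ 640. -217.   16.]
side small_lid 0.69 [212. 303.] (177, 278, 71, 53) 2030 [539. 485.  16.]
```

```bash
python3 - <<'E'
import cv2,numpy as np
a=cv2.imread("pics/scene0.png")[130:290,190:530];b=cv2.imread("pics/side0.png")[140:340,150:420]
a=cv2.resize(a,(640,301),interpolation=2);b=cv2.resize(b,(400,297),interpolation=2)
c=np.zeros((600,640,3),np.uint8);c[:301,:640]=a;c[301:598,:400]=b
cv2.imwrite("pics/c0.png",c)
E
```

```text
(no output)
```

View pics/c0.png

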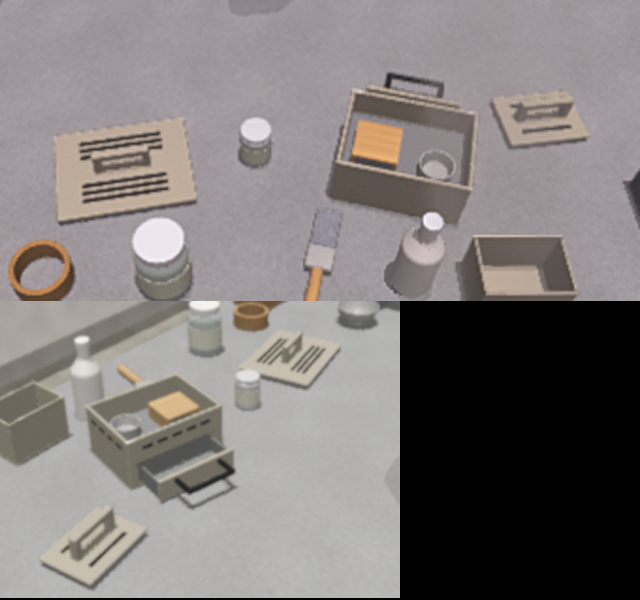

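The picture shows the box with its tray out (bar near side pixel 278,249), the big lid on the robot's right (scene 255,220) and the small lid left of the box. I'll fit poses to the silhouettes.

```bash
cat > fit.py <<'E'
from h import *
from scipy.optimize import minimize
def cub(x0,x1,y0,y1,z0,z1): return np.array([[x,y,z] for x in(x0,x1) for y in(y0,y1) for z in(z0,z1)],float)
BOX=[cub(-75,75,-100,100,0,100)]
def lid(a,b): return [cub(-a,a,-b,b,10,16),cub(-7,7,-45,45,44,58)]
def sil(f,parts,p,obs=None,z=0):
    c,s=np.cos(p[2]),np.sin(p[2]);M=np.zeros((800,1280),np.uint8)
    for P in parts:
        X=np.c_[c*P[:,0]-s*P[:,1]+p[0],s*P[:,0]+c*P[:,1]+p[1],P[:,2]+z]
        h=cv2.convexHull(proj(f,X,obs).astype(np.float32)*2+.5)
        cv2.fillConvexPoly(M,np.round(h).astype(np.int32),1)
    return cv2.resize(M,(640,400),interpolation=cv2.INTER_AREA).astype(bool) if 0 else M[::2,::2].astype(bool)
def fit(views,parts,p0,z=0,yaws=(0,)):
    def cost(v):
        p=[v[0]*10+p0[0],v[1]*10+p0[1],v[2]*.1+yaw];t=0
        for f,m,ig,o in views:
            S=sil(f,parts,p,o,z);a=S&~ig;b=m&~ig;t+=1-(a&b).sum()/max(1,(a|b).sum())
        return t/len(views)
    best=None
    for yaw in yaws:
        r=minimize(cost,[0,0,0],method="Nelder-Mead",options=dict(initial_simplex=[[0,0,0],[2,0,0],[0,2,0],[0,0,2]],maxiter=150))
        q=(r.fun,r.x[0]*10+p0[0],r.x[1]*10+p0[1],r.x[2]*.1+yaw)
        if best is None or q[0]<best[0]: best=q
    return np.round(best,3)
E
python3 - <<'E'
from fit import *
F={};M={}
for c in("scene","side"):
    F[c]=bot.grab_frame(c)
    for l in("travel_box","tray","big_lid"):
        r=bot.regions_of(l,c);M[c,l]=r[0]["pixels"].astype(bool)
k=np.ones((5,5),np.uint8)
def V(l,ig,cs=("scene","side")):
    return [(F[c],M[c,l],cv2.dilate(M[c,"tray"].astype(np.uint8),k).astype(bool) if ig else np.zeros((400,640),bool),None) for c in cs]
Y=np.arange(-.75,.8,.25)
for cs in(("scene","side"),("scene",),("side",)):
    print(cs,"box",fit(V("travel_box",1,cs),BOX,(630,240),yaws=Y),"lid",fit(V("big_lid",0,cs),lid(84,109),(650,-220),yaws=Y))
E
```

```text
Traceback (most recent call last):
IndexError: list index out of range
```

```bash
cat > init.py <<'E'
from fit import *
F={};M={}
for c in("scene","side"):
    F[c]=bot.grab_frame(c)
    for l in("travel_box","tray","big_lid"):
        for _ in range(4):
            r=bot.regions_of(l,c)
            if r: break
            F[c]=bot.grab_frame(c)
        else: print("miss",c,l)
        M[c,l]=r[0]["pixels"].astype(bool) if r else None
k=np.ones((5,5),np.uint8)
def V(l,ig,cs=("scene","side")):
    return [(F[c],M[c,l],cv2.dilate(M[c,"tray"].astype(np.uint8),k).astype(bool) if ig else np.zeros((400,640),bool),None) for c in cs if M[c,l] is not None]
Y=np.arange(-.75,.8,.25)
for cs in(("scene","side"),("scene",),("side",)):
    print(cs,"box",fit(V("travel_box",1,cs),BOX,(630,240),yaws=Y),"lid",fit(V("big_lid",0,cs),lid(84,109),(650,-220),yaws=Y))
E
python3 init.py; python3 -c "
from h import *
print(bot.get_obs()['time'])"
```

```text
('scene', 'side') box [ 3.40000e-02  6.47293e+02  2.25407e+02 -2.49000e-01] lid [ 4.70000e-02  6.46031e+02 -2.23375e+02  1.95000e-01]
('scene',) box [ 3.00000e-02  6.46954e+02  2.23884e+02 -2.47000e-01] lid [ 2.20000e-02  6.45146e+02 -2.24575e+02  1.89000e-01]
('side',) box [ 3.20000e-02  6.45877e+02  2.27141e+02 -2.46000e-01] lid [ 7.00000e-02  6.45336e+02 -2.24125e+02  2.05000e-01]
1.1
```

```bash
cat > plan.py <<'E'
import sys
from h import *
def plan(tx,ty,tz,ang,g,n=10,step=4.8,dirn=None):
    o=bot.get_obs();P=np.array(o["position"]);R=RT(o["ee_rot"]);a=np.arctan2(R[1,0],R[0,0])
    print("t",round(o["time"],2),"P",np.round(P,1),"ang",round(a,3),"gap",round(o["finger_gap"]*94,1),"F",np.round(o["wrist_force"],1),"tilt",round(np.degrees(np.arccos(-R[2,2])),2))
    d=np.array([tx,ty,tz])-P;da=(ang-a+np.pi/2)%np.pi-np.pi/2
    k=max(1,int(np.ceil(max(np.linalg.norm(d)/10/step,abs(np.degrees(da))/5.5))));print("rows",k,"dist",np.round(d,1),"turn",round(da,3))
    out=[]
    for i in range(min(k,n)):
        b=a+da*i/k;u=d/k/10
        out+=[g,round(u[0]*np.cos(b)+u[1]*np.sin(b),1),round(u[0]*np.sin(b)-u[1]*np.cos(b),1),round(-u[2],1),round(-np.degrees(da/k)/6,2)]
    print(out)
if __name__=="__main__": plan(*map(float,sys.argv[1:6]))
E
python3 plan.py 437 278 200 -0.248 0
```

```text
t 1.1 P [ 125.8 -535.4  205.5] ang -1.34 gap 93.7 F [ 0.9  0.4 -1.6] tilt 0.0
rows 19 dist [311.2 813.4  -5.5] turn 1.092
[0.0, np.float64(-3.8), np.float64(-2.6), np.float64(0.0), np.float64(-0.55), 0.0, np.float64(-3.6), np.float64(-2.8), np.float64(0.0), np.float64(-0.55), 0.0, np.float64(-3.5), np.float64(-3.0), np.float64(0.0), np.float64(-0.55), 0.0, np.float64(-3.3), np.float64(-3.2), np.float64(0.0), np.float64(-0.55), 0.0, np.float64(-3.1), np.float64(-3.4), np.float64(0.0), np.float64(-0.55), 0.0, np.float64(-2.9), np.float64(-3.5), np.float64(0.0), np.float64(-0.55), 0.0, np.float64(-2.7), np.float64(-3.7), np.float64(0.0), np.float64(-0.55), 0.0, np.float64(-2.5), np.float64(-3.9), np.float64(0.0), np.float64(-0.55), 0.0, np.float64(-2.3), np.float64(-4.0), np.float64(0.0), np.float64(-0.55), 0.0, np.float64(-2.0), np.float64(-4.1), np.float64(0.0), np.float64(-0.55)]
```

Request:
carry_out(
  steps=[0,-3.8,-2.6,0,-0.55,0,-3.6,-2.8,0,-0.55,0,-3.5,-3.0,0,-0.55,0,-3.3,-3.2,0,-0.55,0,-3.1,-3.4,0,-0.55,0,-2.9,-3.5,0,-0.55,0,-2.7,-3.7,0,-0.55,0,-2.5,-3.9,0,-0.55,0,-2.3,-4.0,0,-0.55,0,-2.0,-4.1,0,-0.55],
)

```text
time: 2.1
position: [289.5, -95.0, 204.2]
ee_rot: [-0.001, 0.93, -0.369, 0.003]
wrist_force: [0.8, -0.9, -0.3]
finger_gap: 0.187
```

```bash
sed -i 's/print(out)/print([float(v) for v in out])/' plan.py; python3 plan.py 437 278 200 -0.248 0
```

```text
t 2.1 P [289.5 -95.  204.2] ang -0.755 gap 17.6 F [ 0.8 -0.9 -0.3] tilt 0.34
rows 9 dist [147.5 373.   -4.2] turn 0.507
[0.0, -1.6, -4.1, 0.0, -0.54, 0.0, -1.4, -4.2, 0.0, -0.54, 0.0, -1.2, -4.3, 0.0, -0.54, 0.0, -0.9, -4.4, 0.0, -0.54, 0.0, -0.7, -4.4, 0.0, -0.54, 0.0, -0.4, -4.4, 0.0, -0.54, 0.0, -0.2, -4.5, 0.0, -0.54, 0.0, 0.1, -4.5, 0.0, -0.54, 0.0, 0.3, -4.4, 0.0, -0.54]
```

Request:
carry_out(
  steps=[0,-1.6,-4.1,0,-0.54,0,-1.4,-4.2,0,-0.54,0,-1.2,-4.3,0,-0.54,0,-0.9,-4.4,0,-0.54,0,-0.7,-4.4,0,-0.54,0,-0.4,-4.4,0,-0.54,0,-0.2,-4.5,0,-0.54,0,0.1,-4.5,0,-0.54,0,0.3,-4.4,0,-0.54,0,0,0,0,0],
)

```text
time: 3.1
position: [435.5, 301.9, 207.2]
ee_rot: [-0.0, 0.994, -0.107, 0.009]
wrist_force: [0.1, 0.3, -0.7]
finger_gap: 0.004
```

```bash
python3 plan.py 437 278 24 -0.248 0; python3 - <<'E'
from fit import *
o=bot.get_obs();f=bot.grab_frame("wrist");im=f["color"].copy()
c,s=np.cos(-.248),np.sin(-.248)
def W(x,y,z): return [647+c*x-s*y,225+s*x+c*y,z]
for X in ([-75,-100,100],[-75,100,100],[75,-100,100],[75,100,100],[-163,0,36],[-163,45,36],[-163,-45,36]):
    p=proj(f,W(*X),o)[0];cv2.circle(im,(int(p[0]),int(p[1])),4,(255,0,0),-1) if abs(p).max()<2000 else 0
save("w1.png",im)
for r in bot.regions_of("tray","wrist")[:2]: print(r["p"],r["pixel"],cv2.boundingRect(r["pixels"].astype(np.uint8)))
E
```

```text
t 3.1 P [435.5 301.9 207.2] ang -0.214 gap 0.3 F [ 0.1  0.3 -0.7] tilt 1.04
rows 4 dist [   1.5  -23.9 -183.2] turn -0.034
[0.0, 0.2, 0.6, 4.6, 0.08, 0.0, 0.2, 0.6, 4.6, 0.08, 0.0, 0.2, 0.6, 4.6, 0.08, 0.0, 0.2, 0.6, 4.6, 0.08]
```

View pics/w1.png

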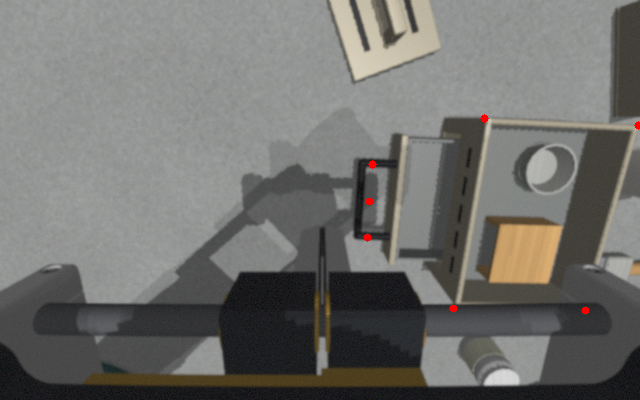

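Projected box corners land on the rim (484,118 and 453,308). The bar at column about 360 puts the tray about 48 mm out. Next I go down in front of it.

Request:
carry_out(
  steps=[0,0.2,0.6,4.6,0.08,0,0.2,0.6,4.6,0.08,0,0.2,0.6,4.6,0.08,0,0.2,0.6,4.0,0.08,0,0,0,0,0,0,0,0,0,0],
)

```text
time: 3.8
position: [443.2, 266.0, 33.2]
ee_rot: [-0.002, 0.991, -0.131, 0.016]
wrist_force: [-0.3, -0.4, 0.9]
finger_gap: 0.003
```

```bash
python3 plan.py 511.2 259.3 26 -0.248 0
```

```text
t 3.8 P [443.2 266.   33.2] ang -0.263 gap 0.3 F [-0.3 -0.4  0.9] tilt 1.81
rows 2 dist [68.  -6.7 -7.2] turn 0.015
[0.0, 3.4, -0.6, 0.4, -0.07, 0.0, 3.4, -0.5, 0.4, -0.07]
```

Request:
carry_out(
  steps=[0,2.0,-0.3,0.3,-0.07,0,2.0,-0.3,0.3,0,0,1.5,-0.3,0,0,0,0.8,0,0,0,0,0,0,0,0],
)

```text
time: 4.3
position: [510.5, 259.1, 43.6]
ee_rot: [-0.006, 0.992, -0.128, 0.02]
wrist_force: [-0.3, -0.7, 0.5]
finger_gap: 0.005
```

```bash
python3 plan.py 511.2 259.3 28 -0.248 0
```

```text
t 4.3 P [510.5 259.1  43.6] ang -0.258 gap 0.5 F [-0.3 -0.7  0.5] tilt 2.37
rows 1 dist [  0.7   0.2 -15.6] turn 0.01
[0.0, 0.1, -0.0, 1.6, -0.09]
```

```bash
python3 - <<'E'
from fit import *
o=bot.get_obs();f=bot.grab_frame("wrist");g=bot.grab_frame("side")["color"]
im=np.vstack([f["color"],cv2.resize(g[180:320,180:404],(640,400))[:200+200]])
save("w2.png",cv2.resize(im,(480,600)));print(o["position"])
E
```

```text
[510.49337244 259.10083729  43.58279925]
```

View pics/w2.png

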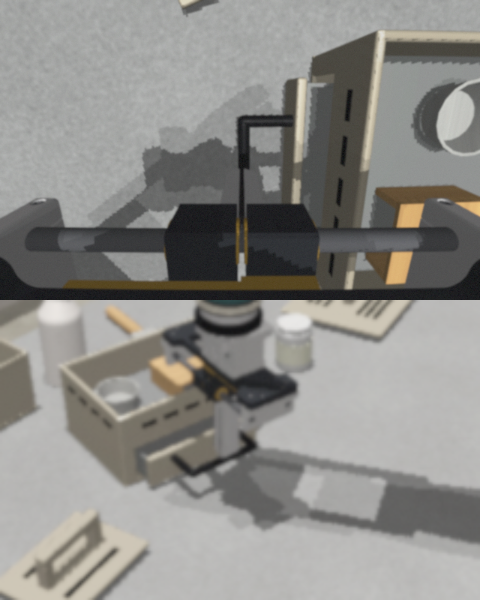

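The fingers rode up onto the bar (bar at column 240, directly under them). I'll straddle it instead: open to 35 mm, lower, grip the bar and slide.

Request:
carry_out(
  steps=[3.5,0,0,-1.0,0,3.5,0,0,0,0,3.5,0,0,0,0,3.5,0,0,0,0],
)

```text
time: 4.8
position: [508.9, 260.0, 56.1]
ee_rot: [-0.007, 0.992, -0.127, 0.021]
wrist_force: [-0.3, 0.7, 0.2]
finger_gap: 0.307
```

```bash
python3 plan.py 511.2 259.3 20 -0.248 3.5; python3 - <<'E'
from fit import *
o=bot.get_obs();f=bot.grab_frame("wrist")
im=f["color"];save("w3.png",im[150:350,200:500])
c,s=np.cos(-.248),np.sin(-.248)
# dark bar pixels column by row above fingers
g=im.max(2)
for r in(165,180,195,210): 
    x=np.where(g[r,250:400]<45)[0]+250
    if len(x): 
        p=at(f,(x[0]+4,r),36,o);q=at(f,(x[-1]-4,r),36,o)
        L=lambda p:np.round([c*(p[0]-647)+s*(p[1]-225),-s*(p[0]-647)+c*(p[1]-225)])
        print(r,x[0],x[-1],L(p),L(q),L(o["position"]))
E
```

```text
t 4.8 P [508.9 260.   56.1] ang -0.256 gap 28.8 F [-0.3  0.7  0.2] tilt 2.55
rows 1 dist [  2.3  -0.7 -36.1] turn 0.008
[3.5, 0.2, 0.0, 3.6, -0.07]
165 320 386 [-140.   43.] [-102.   43.] [-142.    0.]
180 320 331 [-140.   33.] [-138.   33.] [-142.    0.]
195 321 332 [-139.   23.] [-137.   23.] [-142.    0.]
210 321 332 [-140.   12.] [-137.   12.] [-142.    0.]
```

View pics/w3.png

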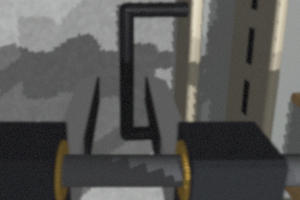

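The bar stands between the open fingertips (full-image columns 320–332), so the tray is now about 15 mm out. I lower and grip.

Request:
carry_out(
  steps=[3.5,0.1,0,1.8,0,3.5,0.1,0,1.7,0,3.5,0,0,0,0],
)

```text
time: 5.15
position: [512.3, 259.9, 20.4]
ee_rot: [-0.007, 0.992, -0.127, 0.021]
wrist_force: [-0.5, 0.2, 0.5]
finger_gap: 0.375
```

Request:
carry_out(
  steps=[0,0,0,0,0,0,0,0,0,0,0,0,0,0,0,0,0,0,0,0],
  newtons=15,
)

```text
time: 5.55
position: [513.0, 260.1, 21.8]
ee_rot: [-0.007, 0.992, -0.127, 0.022]
wrist_force: [1.4, -0.5, -4.0]
finger_gap: 0.099
```

Gripped the bar (gap 9.3 mm). Now I push it in.

Request:
carry_out(
  steps=[0,0.7,0,0,0,0,0.7,0,0,0,0,0.5,0,0,0],
)

```text
time: 5.85
position: [528.9, 256.0, 21.7]
ee_rot: [-0.007, 0.992, -0.126, 0.019]
wrist_force: [-2.2, 1.8, -0.6]
finger_gap: 0.095
```

```bash
python3 plan.py 527.8 255.2 20 -0.248 0
```

```text
t 5.85 P [528.9 256.   21.7] ang -0.254 gap 9.0 F [-2.2  1.8 -0.6] tilt 2.28
rows 1 dist [-1.1 -0.8 -1.7] turn 0.006
[0.0, -0.1, 0.1, 0.2, -0.06]
```

Request:
carry_out(
  steps=[0,0.5,0,0,0,0,0.5,0,0,0],
)

```text
time: 6.05
position: [530.5, 255.6, 21.4]
ee_rot: [-0.007, 0.992, -0.127, 0.008]
wrist_force: [-17.5, 3.6, 10.1]
finger_gap: 0.101
```

Request:
carry_out(
  steps=[0,0.8,0,0,0],
)

```text
time: 6.15
position: [530.3, 255.6, 21.2]
ee_rot: [-0.008, 0.992, -0.126, -0.002]
wrist_force: [-25.3, 5.3, 13.0]
finger_gap: 0.096
```

The firm stop is reached (force up to 25 N, no travel). Release and rise.

Request:
carry_out(
  steps=[3.0,0,0,0,0,3.0,0,0,0,0,3.0,0,0,0,0,3.0,0,0,-2.5,0,3.0,0,0,-4.5,0,6.0,0,0,-4.5,0,6.0,0,0,-4.5,0,6.0,0,0,-3.0,0],
)

```text
time: 6.95
position: [533.9, 249.1, 213.1]
ee_rot: [-0.005, 0.992, -0.128, -0.001]
wrist_force: [0.9, 0.5, -0.0]
finger_gap: 0.538
```

```bash
python3 plan.py 600 -200 210 0.193 6
```

```text
t 6.95 P [533.9 249.1 213.1] ang -0.257 gap 50.6 F [ 0.9  0.5 -0. ] tilt 0.53
rows 10 dist [  66.1 -449.1   -3.1] turn 0.45
[6.0, 1.8, 4.2, 0.0, -0.43, 6.0, 1.6, 4.3, 0.0, -0.43, 6.0, 1.4, 4.3, 0.0, -0.43, 6.0, 1.2, 4.4, 0.0, -0.43, 6.0, 1.0, 4.4, 0.0, -0.43, 6.0, 0.8, 4.5, 0.0, -0.43, 6.0, 0.6, 4.5, 0.0, -0.43, 6.0, 0.4, 4.5, 0.0, -0.43, 6.0, 0.2, 4.5, 0.0, -0.43, 6.0, -0.0, 4.5, 0.0, -0.43]
```

Request:
carry_out(
  steps=[6,1.8,4.2,0,-0.43,6,1.6,4.3,0,-0.43,6,1.4,4.3,0,-0.43,6,1.2,4.4,0,-0.43,6,1.0,4.4,0,-0.43,6,0.8,4.5,0,-0.43,6,0.6,4.5,0,-0.43,6,0.4,4.5,0,-0.43,6,0.2,4.0,0,-0.43,6,0,2.0,0,-0.43],
)

```text
time: 7.95
position: [613.8, -189.7, 226.3]
ee_rot: [0.001, 0.994, 0.106, 0.021]
wrist_force: [-0.5, -0.0, -0.2]
finger_gap: 0.64
```

Request:
carry_out(
  steps=[6,0,0,0,0,6,0,0,0,0],
)

```text
time: 8.15
position: [614.2, -194.4, 226.0]
ee_rot: [0.002, 0.995, 0.102, 0.022]
wrist_force: [-0.0, 0.1, -0.4]
finger_gap: 0.637
```

```bash
cat > lidw.py <<'E'
import sys
from fit import *
o=bot.get_obs();f=bot.grab_frame("wrist");im=f["color"].copy()
p=list(map(float,sys.argv[1:4]));zz=float(sys.argv[4])
c,s=np.cos(p[2]),np.sin(p[2])
def q(x,y,z): return proj(f,[p[0]+c*x-s*y,p[1]+s*x+c*y,z+zz],o)[0]
for A,B,z in((84,109,16),(7,45,58)):
    pts=np.array([q(x,y,z) for x,y in((-A,-B),(A,-B),(A,B),(-A,B))]);print(np.round(pts).tolist())
    if abs(pts).max()<3000: cv2.polylines(im,[pts.astype(np.int32)],True,(255,0,0),1)
save(sys.argv[5],im)
E
python3 lidw.py 645.5 -224 0.193 0 w4.png; python3 plan.py 645.5 -224 100 0.193 6
```

```text
[[272.0, 274.0], [391.0, 273.0], [403.0, 116.0], [267.0, 114.0]]
[[330.0, 245.0], [342.0, 244.0], [344.0, 172.0], [332.0, 172.0]]
t 8.2 P [ 614.2 -194.   226. ] ang 0.206 gap 59.7 F [-1.8  0.4  0.3] tilt 2.49
rows 3 dist [  31.3  -30.  -126. ] turn -0.013
[6.0, 0.8, 1.2, 4.2, 0.04, 6.0, 0.8, 1.2, 4.2, 0.04, 6.0, 0.8, 1.2, 4.2, 0.04]
```

View pics/w4.png

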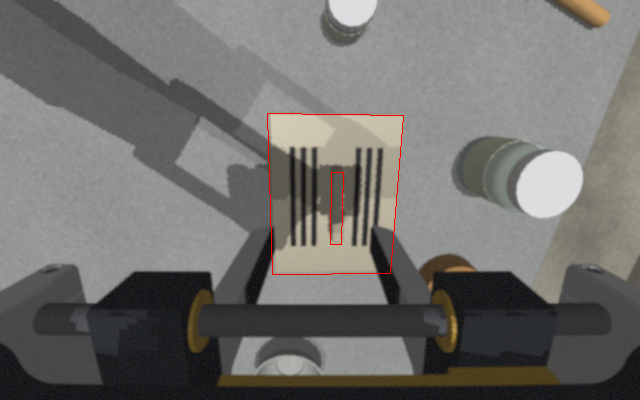

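The projected lid outline and handle match the picture closely. I descend in two stages.

Request:
carry_out(
  steps=[6,0.5,0.9,3.2,0.01,6,0.5,0.9,3.2,0.01,6,0.5,0.8,3.2,0.01,6,0.4,0.6,2.5,0,6,0,0,0,0],
)

```text
time: 8.7
position: [648.8, -214.0, 108.4]
ee_rot: [0.004, 0.994, 0.105, 0.026]
wrist_force: [-0.4, 1.1, 0.2]
finger_gap: 0.639
```

```bash
python3 plan.py 645.5 -224 33 0.193 6
```

```text
t 8.7 P [ 648.8 -214.   108.4] ang 0.21 gap 60.1 F [-0.4  1.1  0.2] tilt 3.06
rows 2 dist [ -3.3 -10.  -75.4] turn -0.017
[6.0, -0.3, 0.5, 3.8, 0.08, 6.0, -0.3, 0.5, 3.8, 0.08]
```

Request:
carry_out(
  steps=[6,-4.5,0,0,0,6,-4.5,0,0,0,6,0,0,0,0],
)

```text
time: 9.0
position: [558.9, -227.4, 102.6]
ee_rot: [0.002, 0.994, 0.108, 0.025]
wrist_force: [0.2, 0.2, 0.2]
finger_gap: 0.638
```

```bash
python3 plan.py 645.5 -224 70 0.193 6; python3 -c "
from h import *
print(RT(bot.get_obs()['ee_rot'])[:,2])"
```

```text
t 9.0 P [ 558.9 -227.4  102.6] ang 0.217 gap 60.0 F [0.2 0.2 0.2] tilt 2.85
rows 2 dist [ 86.6   3.4 -32.6] turn -0.024
[6.0, 4.3, 0.8, 1.6, 0.11, 6.0, 4.3, 0.7, 1.6, 0.11]
[ 4.97773903e-02  4.80570723e-04 -9.98760222e-01]
```

Request:
carry_out(
  steps=[6,2.1,0,0.4,0.1,6,2.1,0,0.4,0.1,6,2.0,0,0.4,0,6,1.7,0,0.4,0,6,0,0,0.4,0,6,0,0,0,0],
)

```text
time: 9.6
position: [646.0, -205.2, 101.4]
ee_rot: [0.006, 0.994, 0.099, 0.035]
wrist_force: [-0.1, -0.6, -0.6]
finger_gap: 0.635
```

```bash
python3 plan.py 645.5 -224 34 0.193 6
```

```text
t 9.6 P [ 646.  -205.2  101.4] ang 0.2 gap 59.7 F [-0.1 -0.6 -0.6] tilt 4.04
rows 2 dist [ -0.5 -18.8 -67.4] turn -0.007
[6.0, -0.2, 0.9, 3.4, 0.03, 6.0, -0.2, 0.9, 3.4, 0.03]
```

Request:
carry_out(
  steps=[6,-1,0.2,0,0,6,-1,0.2,0,0,6,-1,0.2,0,0,6,-1,0.2,0,0,6,-1,0.2,0,0,6,-1,0.2,0,0,6,-1,0.2,0,0,6,-1,0.2,0,0,6,-1,0.2,0,0,6,-1,0.2,0,0],
)

```text
time: 10.6
position: [541.9, -248.5, 97.2]
ee_rot: [0.007, 0.994, 0.098, 0.035]
wrist_force: [0.2, 0.2, 0.4]
finger_gap: 0.639
```

Request:
carry_out(
  steps=[6,4.8,0,0,0,6,4.8,0,0,0,6,0,0,0,0],
)

```text
time: 10.9
position: [630.2, -229.7, 97.5]
ee_rot: [0.004, 0.995, 0.096, 0.03]
wrist_force: [-0.9, 0.4, -1.1]
finger_gap: 0.636
```

```bash
python3 plan.py 645.5 -224 34 0.193 6
```

```text
t 10.9 P [ 630.2 -229.7   97.5] ang 0.193 gap 59.7 F [-0.9  0.4 -1.1] tilt 3.47
rows 2 dist [ 15.3   5.7 -63.5] turn 0.0
[6.0, 0.8, -0.1, 3.2, -0.0, 6.0, 0.8, -0.1, 3.2, -0.0]
```

Request:
carry_out(
  steps=[6,0.4,0,2.2,0,6,0.4,0,2.0,0,6,0.3,0,1.6,0,6,0,0,0,0],
)

```text
time: 11.3
position: [643.8, -228.8, 38.6]
ee_rot: [0.005, 0.995, 0.097, 0.03]
wrist_force: [-0.3, 0.2, -1.0]
finger_gap: 0.638
```

```bash
python3 plan.py 645.5 -224 34 0.193 6
```

```text
t 11.3 P [ 643.8 -228.8   38.6] ang 0.194 gap 60.0 F [-0.3  0.2 -1. ] tilt 3.44
rows 1 dist [ 1.7  4.8 -4.6] turn -0.001
[6.0, 0.3, -0.4, 0.5, 0.01]
```

Request:
carry_out(
  steps=[6,0.2,-0.4,0.5,0,0,0,0,0,0,0,0,0,0,0,0,0,0,0,0,0,0,0,0,0,0,0,0,0,0,0,0,0,0,0],
  newtons=40,
)

```text
time: 12.0
position: [646.4, -225.9, 38.5]
ee_rot: [0.007, 0.995, 0.096, 0.033]
wrist_force: [0.6, -0.1, -1.8]
finger_gap: 0.163
```

```bash
python3 plan.py 645.5 -224 34 0.193 6
```

```text
t 12.0 P [ 646.4 -225.9   38.5] ang 0.194 gap 15.3 F [ 0.6 -0.1 -1.8] tilt 3.84
rows 1 dist [-0.9  1.9 -4.5] turn -0.001
[6.0, -0.0, -0.2, 0.5, 0.01]
```

Closed on the bar, but the grasp point is at 57 mm, near the bar's top. I re-grip about 8 mm lower.

Request:
carry_out(
  steps=[4,0,0,0,0,4,0,0,0,0,4,0,0,0.6,0,4,0,0,0.4,0,0,0,0,0.1,0,0,0,0,0.1,0,0,0,0,0,0,0,0,0,0,0,0,0,0,0,0],
  newtons=40,
)

```text
time: 12.9
position: [646.6, -226.0, 25.1]
ee_rot: [0.007, 0.995, 0.096, 0.032]
wrist_force: [-0.2, 0.7, -0.3]
finger_gap: 0.147
```

```bash
python3 plan.py 645.5 -224 34 0.193 6
```

```text
t 12.9 P [ 646.6 -226.    25.1] ang 0.194 gap 13.8 F [-0.2  0.7 -0.3] tilt 3.72
rows 1 dist [-1.1  2.   8.9] turn -0.001
[6.0, -0.1, -0.2, -0.9, 0.01]
```

Request:
carry_out(
  steps=[2.5,0,0,0,0,2.5,0,0,-0.6,0,0,0,0,0,0,0,0,0,0,0,0,0,0,0,0,0,0,0,0,0],
  newtons=40,
)

```text
time: 13.5
position: [646.1, -226.1, 32.3]
ee_rot: [0.007, 0.995, 0.096, 0.032]
wrist_force: [0.3, 0.5, 0.0]
finger_gap: 0.148
```

Good height (grasp point about 51 mm). Lift gently.

Request:
carry_out(
  steps=[0,0,0,-0.5,0,0,0,0,-1.5,0,0,0,0,-2.5,0,0,0,0,-3.0,0,0,0,0,-3.0,0,0,0,0,-3.0,0,0,0,0,-3.0,0,0,0,0,-1.5,0,0,0,0,0,0],
)

```text
time: 14.4
position: [632.6, -223.7, 221.2]
ee_rot: [0.006, 0.995, 0.096, 0.031]
wrist_force: [1.2, 0.6, -2.1]
finger_gap: 0.144
```

```bash
python3 plan.py 646 225.5 210 -0.248 0; python3 lidw.py 655 -226 0.193 180 w5.png
```

```text
t 14.4 P [ 632.6 -223.7  221.2] ang 0.194 gap 13.5 F [ 1.2  0.6 -2.1] tilt 3.57
rows 10 dist [ 13.4 449.2 -11.2] turn -0.442
[0.0, 1.0, -4.4, 0.1, 0.42, 0.0, 0.8, -4.4, 0.1, 0.42, 0.0, 0.6, -4.5, 0.1, 0.42, 0.0, 0.4, -4.5, 0.1, 0.42, 0.0, 0.2, -4.5, 0.1, 0.42, 0.0, 0.0, -4.5, 0.1, 0.42, 0.0, -0.2, -4.5, 0.1, 0.42, 0.0, -0.4, -4.5, 0.1, 0.42, 0.0, -0.6, -4.5, 0.1, 0.42, 0.0, -0.8, -4.4, 0.1, 0.42]
[[243.0, 360.0], [446.0, 351.0], [485.0, 70.0], [217.0, 67.0]]
[[347.0, 325.0], [370.0, 324.0], [377.0, 184.0], [352.0, 185.0]]
```

View pics/w5.png

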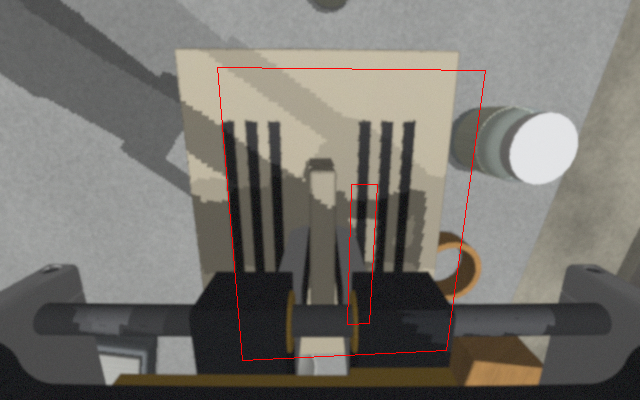

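The lid is held square and centred (handle at column 322 between the pads). Carry over to the box.

Request:
carry_out(
  steps=[0,0.5,-2.4,0,0.2,0,0.7,-3.8,0,0.42,0,0.6,-4.3,0,0.42,0,0.4,-4.3,0,0.42,0,0.2,-4.3,0,0.42,0,0,-4.3,0,0.42,0,-0.2,-4.3,0,0.42,0,-0.4,-4.3,0,0.42,0,-0.5,-4.0,0,0.42,0,-0.4,-2.5,0,0.42],
)

```text
time: 15.45
position: [632.0, 173.7, 199.2]
ee_rot: [-0.0, 0.992, -0.125, 0.016]
wrist_force: [0.3, 0.1, -3.1]
finger_gap: 0.145
```

```bash
python3 plan.py 647 225 200 -0.248 0; python3 - <<'E'
from h import *
f=bot.grab_frame("side");print("bottle",at(f,(209,219),0));g=bot.grab_frame("scene");print(at(g,(409,284),0))
E
```

```text
t 15.45 P [632.  173.7 199.2] ang -0.25 gap 13.6 F [ 0.3  0.1 -3.1] tilt 1.86
rows 2 dist [15.  51.3  0.8] turn 0.002
[0.0, 0.1, -2.7, -0.0, -0.01, 0.0, 0.1, -2.7, -0.0, -0.01]
bottle [829.31049356 236.79089157   0.        ]
[857.89467978 220.87542999   0.        ]
```

Request:
carry_out(
  steps=[0,0.1,-1.8,0.2,0,0,0.1,-1.8,0.2,0,0,0,-1.2,0.2,0,0,0,0,0,0,0,0,0,0,0],
)

```text
time: 16.05
position: [644.6, 219.9, 186.8]
ee_rot: [0.003, 0.992, -0.123, 0.012]
wrist_force: [0.0, -0.5, -1.4]
finger_gap: 0.147
```

```bash
python3 plan.py 646 225 140 -0.248 0;python3 - <<'E'
from h import *
o=bot.get_obs();print(RT(o["ee_rot"])[:,2])
a=bot.grab_frame("side")["color"][140:300,160:400];b=bot.grab_frame("scene")["color"][110:270,320:500]
save("p6.png",np.hstack([cv2.resize(a,(480,320)),cv2.resize(b,(320,285))[0:285].repeat(1,0) if 0 else cv2.resize(b,(320,320))]))
E
```

```text
t 16.05 P [644.6 219.9 186.8] ang -0.246 gap 13.9 F [ 0.  -0.5 -1.4] tilt 1.38
rows 1 dist [  1.4   5.1 -46.8] turn -0.002
[0.0, 0.0, -0.5, 4.7, 0.02]
[ 0.02246184 -0.00882204 -0.99970878]
```

View pics/p6.png

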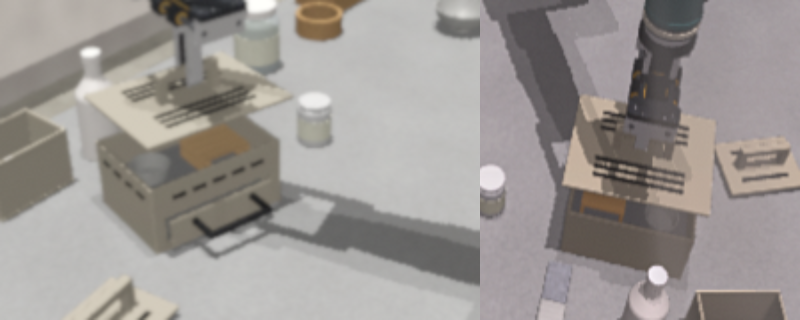

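The picture shows the lid above the box, square to it, and the tray closed against the front. Lower to just above the rim.

Request:
carry_out(
  steps=[0,0,-0.2,1.5,0,0,0,-0.2,1.5,0,0,0,-0.1,1.0,0,0,0,0,0.5,0,0,0,0,0,0],
)

```text
time: 16.65
position: [646.5, 222.0, 137.4]
ee_rot: [0.003, 0.992, -0.124, 0.011]
wrist_force: [-0.2, -0.0, -0.9]
finger_gap: 0.143
```

```bash
python3 plan.py 647 225 124 -0.248 0; python3 - <<'E'
from fit import *
o=bot.get_obs();vs=[]
z=o["position"][2]-32
for c in("scene","side"):
    f=bot.grab_frame(c);r=bot.regions_of("big_lid",c)
    if r:
        m=r[0]["pixels"].astype(bool);print(c,r[0]["p"],r[0]["pixel"],m.sum())
        P=[lid(84,109)[0]]
        S=sil(f,P,(647,225,-.248),None,z);ys,xs=np.where(S);print("model",xs.min(),xs.max(),ys.min(),ys.max())
        ys,xs=np.where(m);print("mask",xs.min(),xs.max(),ys.min(),ys.max())
        ig=~(cv2.dilate(S.astype(np.uint8),np.ones((25,25)))>0)
        vs.append((f,m,ig,None))
for v in vs: print(fit([v],lid(84,109),(647,225),z,(-.25,)))
E
```

```text
t 16.65 P [646.5 222.  137.4] ang -0.249 gap 13.4 F [-0.2 -0.  -0.9] tilt 1.33
rows 1 dist [  0.5   3.  -13.4] turn 0.001
[0.0, -0.0, -0.3, 1.3, -0.01]
scene 0.73 [405.4, 203.1] 3231
model 365 449 169 230
mask 365 449 170 228
side 0.63 [271.2, 245.1] 965
model 202 305 179 233
mask 244 295 229 262
[ 1.48e-01  6.47e+02  2.25e+02 -2.50e-01]
[ 1.00e+00  6.47e+02  2.25e+02 -2.50e-01]
```

The scene mask's bounds match the expected lid outline within 2 px; the side detection is the tray, so I ignore it. Lower to contact.

Request:
carry_out(
  steps=[0,0,-0.2,0.6,0,0,0,-0.1,0.5,0,0,0,0,0.2,0,0,0,0,0.2,0],
)

```text
time: 17.25
position: [650.1, 226.0, 126.5]
ee_rot: [0.002, 0.992, -0.124, 0.015]
wrist_force: [0.4, 0.2, -1.0]
finger_gap: 0.145
```

Request:
carry_out(
  steps=[0,0,0,0.3,0,0,0,0,0.3,0],
)

```text
time: 17.45
position: [650.4, 226.5, 121.6]
ee_rot: [0.001, 0.992, -0.124, 0.016]
wrist_force: [-3.7, 0.4, 10.7]
finger_gap: 0.15
```

Request:
carry_out(
  steps=[0,0,0,0.2,0,0,0,0,0.1,0,3.5,0,0,0,0,3.5,0,0,0,0,3.5,0,0,0,0,3.5,0,0,0,0],
)

```text
time: 18.05
position: [651.6, 226.5, 122.3]
ee_rot: [0.0, 0.992, -0.124, 0.018]
wrist_force: [0.9, 0.2, 0.1]
finger_gap: 0.368
```

Request:
carry_out(
  steps=[3.5,0,0,-1.0,0,3.5,0,0,-2.0,0,3.5,0,0,-3.0,0,3.5,0,0,-4.0,0,3.5,0,0,-4.0,0,3.5,-4,0,-2,0,3.5,-4.5,0,0,0,3.5,-4.5,0,0,0,3.5,-4.5,0,0,0,3.5,0,0,0,0],
)

```text
time: 19.05
position: [472.7, 271.2, 285.6]
ee_rot: [-0.001, 0.992, -0.126, 0.019]
wrist_force: [1.1, -1.2, -0.1]
finger_gap: 0.371
```

```bash
python3 - <<'E'
from fit import *
o=bot.get_obs();print(o["time"],o["position"])
Z=np.zeros((400,640),bool);ims=[];vs=[]
for c in("scene","side"):
    f=bot.grab_frame(c);ims.append(f["color"].copy())
    for r in bot.regions_of("big_lid",c)[:2]: print(c,r["p"],r["pixel"])
    r=bot.regions_of("big_lid",c)
    if r: print(fit([(f,r[0]["pixels"].astype(bool),Z,None)],lid(84,109),(647,225),90,(-.25,)))
    for r in bot.regions_of("small_lid",c)[:1]: print("small",c,r["pixel"])
f=bot.grab_frame("wrist");ims.append(f["color"])
c,s=np.cos(-.248),np.sin(-.248)
save("p7.png",np.vstack([np.hstack([cv2.resize(ims[0][110:270,320:500],(360,320)),cv2.resize(ims[1][140:300,160:380],(440,320))]),np.pad(cv2.resize(ims[2],(448,280)),((0,0),(0,352),(0,0)))]))
E
```

```text
19.05 [472.70115292 271.23029604 285.60611047]
scene 0.76 [410.2, 205.2]
[ 1.80000e-02  6.48951e+02  2.28568e+02 -2.45000e-01]
side 0.73 [253.9, 208.4]
[ 2.90000e-02  6.51017e+02  2.30997e+02 -2.54000e-01]
small side [212.9, 302.2]
```

View pics/p7.png

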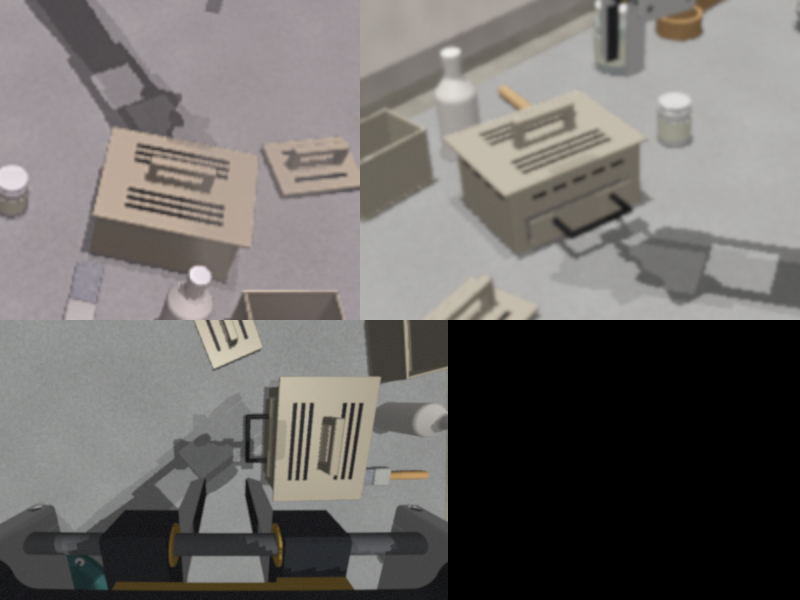

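The lid is seated square (within about 5 mm). One numeric check of the bar position, then hand in.

```bash
python3 - <<'E'
from h import *
o=bot.get_obs();f=bot.grab_frame("wrist");g=f["color"].max(2).astype(int)
c,s=np.cos(-.248),np.sin(-.248)
for y in(-15,0,15):
    p=proj(f,[[647+c*-123-s*y,225+s*-123+c*y,36]],o)[0];r=int(round(p[1]));x0=int(p[0])
    w=np.where(g[r,x0-40:x0+25]<50)[0]+x0-40
    q=at(f,(w.mean(),r),36,o);print(np.round(p),w.min(),w.max(),"bar x",round(c*(q[0]-647)+s*(q[1]-225),1))
print(o["wrist_force"],np.abs(o["dq"]).max());print(bot.sign_off())
E
```

```text
[352. 182.] 351 356 bar x -121.0
[352. 171.] 351 356 bar x -121.2
[352. 161.] 351 356 bar x -121.5
[0.86192931 0.11760767 0.20019107] 0.0060313073809632415
the job is handed in; nothing more can be done
None
```

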